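# Tether a fossil tray to the bench snap hook

### The job

Clear the way first: lay the loose limb bone that lies between the specimen tray and the bench's snap hook on the black rubber pad and let go of it. Then slide the specimen tray along the bench, without lifting or tipping it, so that its steel eye pushes through the hook's sprung gate and the gate snaps shut behind the eye's end bar, and leave it tethered there. Leave the bottle, the jar, the hammer and the brush where they are.

Things in the scene. Friction and masses are not known exactly. Their poses are not given: they have to be found in the camera images.
- hook: Steel snap hook, fixed, lying level; bar 12 mm thick, centreline 40 mm above the bench. Origin on the bench under the closed gate; z up, +y = the way the eye is pushed in. Outline x -53 to +49, y -10 to +72 mm. The nose (15 mm ball) is at x -30, y -2 mm. The eye's bar slips past the gate's end when 30 to 40 mm inside; the hook's back stops it at y = 56 mm
- entry (a point): Where the eye's end bar should meet the gate: beside the nose, on the gate's line, 40 mm above the bench (hook frame x -10, y 0). Push the bar through here along the hook's +y; 8 mm to either side is good, square within about 10 degrees
- post (a point): Top of the hook's round steel post, 26 mm wide, 56 mm tall, on a 60 mm square foot 8 mm thick (hook frame x +86, y +30 mm)
- gate (a joint): Sprung gate of the hook, a 10 mm bar lying along the hook's x at y = 0 when shut, hinged (upright axis) at x +28 mm, free end at x -25 mm: 0 rad shut, grows to 1.1 rad as it is pushed inwards; its spring always shuts it (1 to 1.5 N at the free end to start, 4 to 5 N at 0.8 rad)
- tray: Specimen tray, 0.6 kg, loose: open plywood box 130 (x) by 150 (y) by 45 mm tall, walls and floor 6 mm; origin under its centre, z up, +y towards its eye. A plaster jacket with a bone, up to 60 mm tall, is fixed in its rear part (y below -5 mm). The eye: upright loop of 8 mm rod standing out of the front wall at x = 0, from y 75 to 154 mm, z 14 to 66 mm; 12 mm free above and below the hook
- bay (a point): Middle of the floor of the tray's empty front compartment (tray frame x 0, y +32, z 6 mm), 118 mm (x) by 74 mm (y) inside, 39 mm deep; fingers reach in here to push the front wall from inside (its inner face is 37 mm ahead, at y = +69 mm)
- eye_bar (a point): Middle of the upright end bar of the tray's eye: at x = 0, y = 150 mm, z = 40 mm in the tray's frame; the bar is 8 mm thick
- bone: Loose brown limb bone, 144 mm long along its x, 0.25 kg; shaft 34 mm thick with its centre 24 mm above the bench, knobbly ends 72 mm wide and 44 mm tall from 28 mm outward on either side; grip the shaft across, at the middle. Origin under its middle, z up
- pad: Black rubber pad, fixed, 110 mm (x) by 150 mm (y), 12 mm thick, origin under its centre; it can be at either of two places (the finds box takes the other)
- finds_box: White open box of fossil fragments, fixed, 110 by 150 by 45 mm tall, origin under its centre
- bottle: Amber bottle, upright, 56 mm wide and 140 mm tall, origin under its centre; leave alone
- jar: White jar, upright, 66 mm wide and 85 mm tall, origin under its centre; leave alone
- hammer: Hammer, 200 mm long along its x, lying flat; leave alone
- brush: Brush, 180 mm long along its x, lying flat; leave alone

How it is judged:
On the way, in this order (a step that is already met when the one before it is completed fails the run):
1. the limb bone lies on the rubber pad, let go (x of bone in the frame of pad between -0.055 and 0.055 m and y of bone in the frame of pad between -0.075 and 0.075 m and z of bone in the frame of pad between 0.006 and 0.06 m and linear speed of bone below 0.02 m/s and contact force between the fingers and bone below 0.1 N), for 0.2 s.
2. the tray's eye bar has pushed the gate in (value of joint gate above 0.25 rad and y of eye_bar in the frame of hook between 0 and 0.055 m and x of eye_bar in the frame of hook between -0.035 and 0.03 m).
At the end, for the whole second after the job is handed in: The eye's end bar is inside the hook (at least 8 mm behind the line of the gate) and the gate is shut (under 0.1 rad); the tray stands flat on the bench (tilt under 0.06 rad) and still; the bone lies with its middle over the pad, resting on it, let go and still (all of step 1 and x of eye_bar in the frame of hook between -0.045 and 0.042 m and y of eye_bar in the frame of hook between 0.008 and 0.062 m and z of eye_bar in the frame of hook between 0.028 and 0.052 m and value of joint gate below 0.1 rad and linear speed of tray below 0.02 m/s and angle between tray's own z axis and vertical below 0.06 rad); the robot touches nothing.
It fails at once if the bottle, jar, hammer or brush is moved more than 25 mm (distance of any of bottle, jar, hammer, brush from where it was at the start of the episode above 0.025 m).
It fails at once if the specimen tray is lifted more than 20 mm off the bench (height (world z) of tray above 0.02 m).
It fails at once if the specimen tray is tipped more than 0.25 rad (angle between tray's own z axis and vertical above 0.25 rad).
It also fails if it takes over 58 s, if anything falls off the work surface, if the arm or the gripper's body presses on something with over 40 N, if the wrist force passes 120 N, or if a joint passes its speed limit or range.

### The arm

A 7-joint arm with a two-finger parallel gripper is mounted at the origin on the work surface. World frame = base frame: x ahead of the robot, y to its left, z up, the work surface at z = 0. Lengths are in m, angles in rad, forces in N, time in s.
With the tool pointing down it reaches from about 0.4 to 0.875 m from the base axis. Payload 6.5 kg.
Tool frame: the origin (TCP) lies on the centre line of the jaws, within the pads' length; the fingertips stand 11 mm ahead of it and the grasp point (between the pads) lies 8 mm behind it (r.tcp_to_tips is the distance from the TCP to the fingertips, in m); z points along the fingers, x is the direction in which the jaws open and shut, and the axes are right-handed (so a half turn about z gives the same grasp; the last joint's range is limited). The gripper opens to 88 mm and grips with 3 to 60 N. Pads are 18 mm wide; open, the fingers measure 123 mm over their backs; the gripper's body (75 mm by 187 mm) begins 45 mm behind the grasp point.
Start: joints at [1.044, 0.536, -0.004, 1.538, 0.003, 1.067, -0.071], TCP at [0.289, -0.582, 0.224] pointing down, gripper open.
Joint ranges: [-2.7, 2.7], [-0.37, 2.16], [-1.27, 1.26], [0.24, 2.4], [-1.31, 4.45], [0.19, 1.91], [-2.76, 2.76]. Speed limits (rad/s): [2.39, 2.39, 3.14, 3.14, 3.14, 3.14, 3.14].

### API

Orientations are given as a unit quaternion [w, x, y, z].
In Python, from rig import get_state, imaging, order, r gives the robot as it stands.
- The arm moves only by the tool step_arm, never from a script. Its argument "increments" is one flat list of numbers, 7 for each row, row after row: the turn, a rotation vector about the tool's x, y, z in rad, then the shift along the tool's x, y, z in cm, then the opening, from 0 (shut) to 1 (fully open). In form: [wx, wy, wz, dx, dy, dz, claw, wx, wy, wz, dx, dy, dz, claw, ...]. A call has 1 to 8 rows; each row shifts and turns the commanded pose from where the row before left it, along the tool's axes as they then stand; what a row does not reach is not made up. A row lasts 1/8 s, in which the tool goes at most 62.5 mm and 10.7 degrees, less where a joint would pass 70% of its speed; a pose out of reach is approached as far as the arm can. A call is refused whole if a number of a shift passes 6.25 or a number of a turn 0.188, either way. A call with a gripper value outside its range is refused whole. The fingers move at their own pace and stop on an object; "force" is the grip in N (left out, the last holds). Time passes only in rows, so rows that do not move let the fingers close. It gives the time, the measured TCP pose, the force and the opening at its end, in the units of the state.
- get_state(): the state, without advancing time (a new reading comes with each control period).
- imaging.read_camera(name): name is "side" or "top"; returns the picture (400x640x3 uint8, red, green, blue); there is no depth.
- imaging.camera_info(name): a dict with "fx", "fy", "cx", "cy" (pixels), "view" (4x4, takes a point from world to camera coordinates). Camera axes: x right, y down, z forward; pixel columns grow to the right and rows downward; lengths in m; the calibration is good to about 2 mm. A picture is of the moment at which its call begins. camera_info takes no time and is no camera call.
- order.sign_off(): hands the job in, once; it reports no verdict.
The state is a dict: "time_s": time; "joint_pos": joint angles; "qvel": joint speeds; "joint_torque": joint torques, N m; "position": TCP position; "ee_rot": TCP orientation; "contact_force": force on the tool from outside, world axes, zero at the start; "moment": the same for the moment, N m; "grip_width": opening from 0.0 (shut) to 1.0 (fully open).
Only numpy, scipy, OpenCV 4.12 (cv2) and the standard library are available. Lean on these libraries where they do the work, as an engineer would, in place of code of your own. Each camera call takes 0.05 s, during which the arm holds its last target. There are 200 camera calls.

## Working session

There is one attempt and no reset: what is moved stays moved. The work goes in short steps, Python scripts to look and compute and a tool call to move; the robot and the scene stay as the last step left them, time stands still between calls to the robot, and variables do not carry over. Pictures are saved under pics/ and viewed, about 8 in all and at most 12, crops included, and the job is handed in when it is done.

Besides the shell and the picture viewer there is one more tool, called after "Emit:" by a JSON object that holds its "name" and its "arguments". step_arm: Moves the arm, as the interface text tells. Its arguments: {"type":"object","properties":{"increments":{"type":"array"},"force":{"type":"number"}},"required":["increments"]}

```bash
ls; mkdir -p pics
python3 - <<'E'
from rig import get_state, imaging, order, r
import cv2
for n in("top","side"):
    im=imaging.read_camera(n); cv2.imwrite(f"pics/{n}0.png",im[:,:,::-1]); i=imaging.camera_info(n); print(n,i)
print(get_state())
E
```

```text
pics
top {'fx': 402.57861154479593, 'fy': 402.57861154479593, 'cx': 315.1843733628455, 'cy': 203.1146929459306, 'view': array([[-1.85836491e-03, -9.99997928e-01, -8.30854011e-04,
        -2.77550812e-02],
       [-9.96223963e-01,  1.92346918e-03, -8.67992861e-02,
         5.81568795e-01],
       [ 8.68007043e-02,  6.66411928e-04, -9.96225473e-01,
         9.91239827e-01],
       [ 0.00000000e+00,  0.00000000e+00,  0.00000000e+00,
         1.00000000e+00]])}
side {'fx': 451.7585207673963, 'fy': 451.7585207673963, 'cx': 316.64149551319696, 'cy': 198.4492962371058, 'view': array([[-9.87274745e-01, -1.59023074e-01,  4.89852252e-04,
         5.71656549e-01],
       [-1.01188832e-01,  6.25835875e-01, -7.73362966e-01,
         1.17979619e-01],
       [ 1.22675989e-01, -7.63571293e-01, -6.33963313e-01,
         1.21770310e+00],
       [ 0.00000000e+00,  0.00000000e+00,  0.00000000e+00,
         1.00000000e+00]])}
{'time_s': 0.1, 'joint_pos': array([ 1.043782  ,  0.53708345, -0.00439439,  1.53872524,  0.00260155,
        1.06730635, -0.07117249]), 'qvel': array([-0.00057805, -0.00181778,  0.00060994, -0.00377601,  0.00061402,
       -0.00082077, -0.00015184]), 'joint_torque': array([ 2.55964900e-03, -5.72079921e+01,  9.93918814e-01, -2.52235097e+01,
       -5.61406917e-02,  1.33468240e-02,  4.96796793e-05]), 'position': array([ 0.28875672, -0.58172021,  0.22285077]), 'ee_rot': array([-3.40132873e-04,  8.49921231e-01, -5.26909220e-01, -6.77968602e-04]), 'contact_force': array([-0.14058607,  0.78017552,  0.00600722]), 'moment': array([-0.0159907 , -0.06838541,  0.03709686]), 'grip_width': 1.0029134082020008}
```

View pics/top0.png

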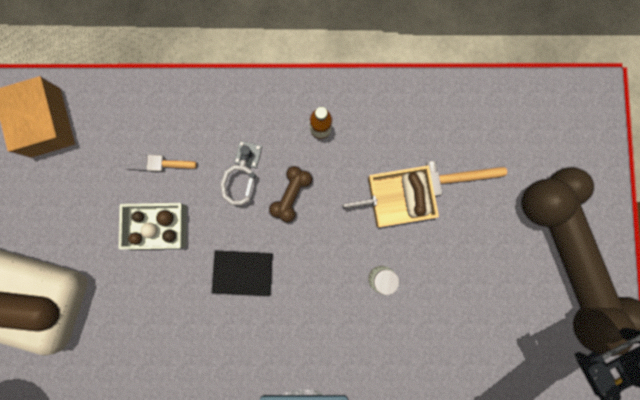

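View pics/side0.png

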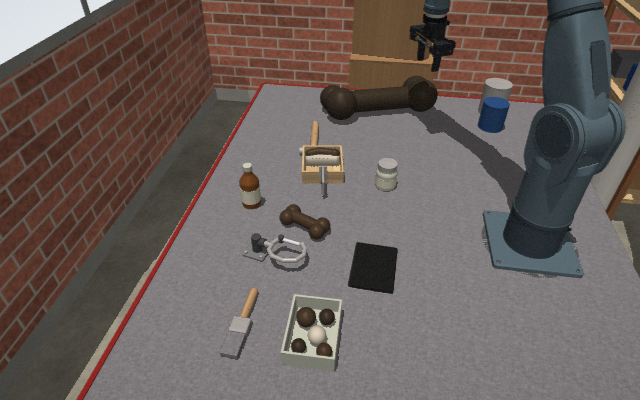

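The top view shows the tray at about (405,196) with its eye pointing left, the bone at (291,194), hook ring at (238,186) with post at (246,155), and the pad at (242,273). The side view agrees with this.

```bash
cat > h.py <<'E'
import numpy as np, cv2
from rig import get_state, imaging, order, r
from scipy.spatial.transform import Rotation as R
def ray(n,uv,z):
    i=imaging.camera_info(n); V=i["view"]; Rm=V[:3,:3]; c=-Rm.T@V[:3,3]
    d=Rm.T@np.array([(uv[0]-i["cx"])/i["fx"],(uv[1]-i["cy"])/i["fy"],1]); return (c+d*(z-c[2])/d[2])
def proj(n,p):
    i=imaging.camera_info(n); q=i["view"]@np.append(p,1); return np.array([i["fx"]*q[0]/q[2]+i["cx"],i["fy"]*q[1]/q[2]+i["cy"]])
def rect(m):
    c=max(cv2.findContours(m.astype('uint8'),0,2)[0],key=cv2.contourArea); return cv2.boxPoints(cv2.minAreaRect(c)),c
def show(n,f,x0,y0,w,h,k):
    im=imaging.read_camera(n)[:,:,::-1]; cv2.imwrite(f,cv2.resize(im[y0:y0+h,x0:x0+w],None,fx=k,fy=k,interpolation=cv2.INTER_CUBIC))
E
python3 - <<'E'
from h import *
im=cv2.imread("pics/top0.png"); hsv=cv2.cvtColor(im,cv2.COLOR_BGR2HSV); H,S,V=cv2.split(hsv)
def win(m,x0,x1,y0,y1):
    k=np.zeros_like(m);k[y0:y1,x0:x1]=m[y0:y1,x0:x1];return k
b,c=rect(win(((V<110)&(S>50)),265,320,160,225)); print("bone px",b.round(1).tolist()); P=np.array([ray("top",p,.022)[:2] for p in b]);print(P.round(4),P.mean(0))
b,c=rect(win((V<60),205,280,245,300)); P=np.array([ray("top",p,.012)[:2] for p in b]);print("pad",P.round(4),P.mean(0))
b,c=rect(win(((S>70)&(V>120)),365,437,160,230)); P=np.array([ray("top",p,.045)[:2] for p in b]);print("tray",b.round(1).tolist(),P.round(4),P.mean(0))
a=np.vstack([cv2.resize(im[140:215,210:410],None,fx=4,fy=4,interpolation=2),cv2.resize(cv2.imread("pics/side0.png")[175:275,230:430],None,fx=3,fy=3,interpolation=2).copy()[:, :600] if 0 else np.pad(cv2.resize(cv2.imread("pics/side0.png")[175:275,235:435],None,fx=3,fy=3,interpolation=2),((0,0),(0,200),(0,0)))])
cv2.imwrite("pics/c1.png",a); print(a.shape)
E
```

```text
bone px [[266.20001220703125, 212.6999969482422], [290.20001220703125, 163.3000030517578], [314.3999938964844, 175.10000610351562], [290.3999938964844, 224.39999389648438]]
[[ 0.5577  0.095 ]
 [ 0.684   0.0349]
 [ 0.6536 -0.0269]
 [ 0.5279  0.0337]] [0.60579094 0.03415324]
pad [[0.3585 0.23  ]
 [0.4623 0.2267]
 [0.4546 0.0812]
 [0.351  0.0858]] [0.40661444 0.15594477]
tray [[367.5, 174.89999389648438], [429.6000061035156, 164.39999389648438], [438.6000061035156, 217.39999389648438], [376.5, 227.89999389648438]] [[ 0.65   -0.1593]
 [ 0.6763 -0.3147]
 [ 0.5439 -0.3334]
 [ 0.5182 -0.1797]] [ 0.5970985  -0.24676805]
(600, 800, 3)
```

View pics/c1.png

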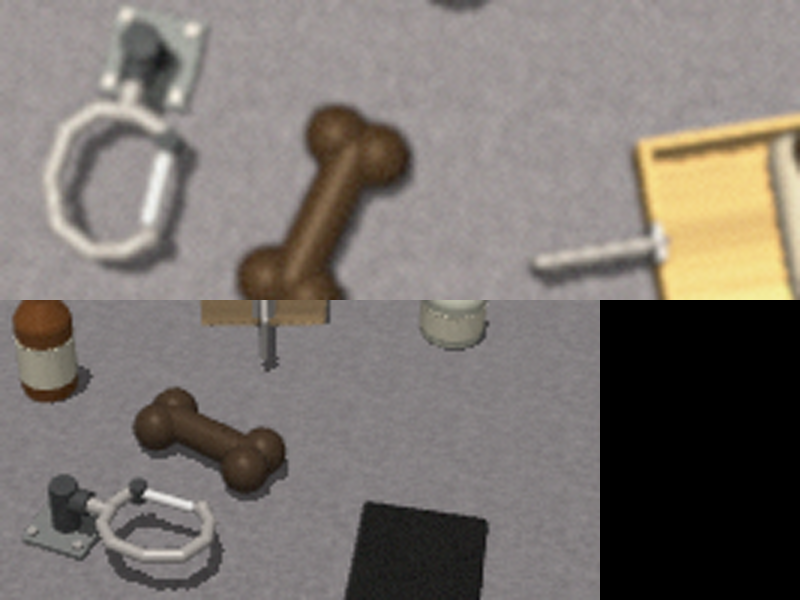

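Run:
```python
from h import *
t=lambda x,y:(210+(x+.5)/4-.5,140+(y+.5)/4-.5); s=lambda x,y:(235+(x+.5)/3-.5,175+(y-300+.5)/3-.5)
print("hook pts top: hinge,gatefree,post,nose")
W={}
for n,p,z in(("hinge",t(168,140),.045),("gate_a",t(165,155),.044),("gate_b",t(149,222),.044),("post",t(141,36),.056),("nose",t(152,238),.042),("ringL",t(47,182),.04),("ringBot",t(110,257),.04),("ringTop",t(108,104),.04)): print(n,ray("top",p,z).round(4))
for n,p,z in(("hinge",s(138,486),.047),("post",s(63,482),.056),("nose",s(201,507),.043)): print("side",n,ray("side",p,z).round(4))
def rigid(A,B):
    A=np.array(A);B=np.array(B);a=A-A.mean(0);b=B-B.mean(0);th=np.arctan2((a[:,0]*b[:,1]-a[:,1]*b[:,0]).sum(),(a*b).sum());M=np.array([[np.cos(th),-np.sin(th)],[np.sin(th),np.cos(th)]]);T=B.mean(0)-M@A.mean(0);print("hook th",th,np.degrees(th),"T",T.round(4),"res",(B-(A@M.T+T)).round(4).tolist(),"entry",(M@[-.01,0]+T).round(4))
H=[[.028,0],[.086,.030],[-.030,-.002]]
rigid(H,[ray("top",t(168,140),.045)[:2],ray("top",t(141,36),.056)[:2],ray("top",t(152,238),.042)[:2]])
rigid(H,[ray("side",s(138,486),.047)[:2],ray("side",s(63,482),.056)[:2],ray("side",s(201,507),.043)[:2]])
print("eye tip top",ray("top",t(537,265),.066),"base",ray("top",t(660,243),.066))
print("front L/R rim", ray("top",t(642,147),.045),ray("top",(375.5,228),.045))
```

```text
hook pts top: hinge,gatefree,post,nose
hinge [0.6514 0.1294 0.045 ]
gate_a [0.6421 0.1313 0.044 ]
gate_b [0.6001 0.1407 0.044 ]
post [0.7147 0.1451 0.056 ]
nose [0.5903 0.1391 0.042 ]
ringL [0.6258 0.2054 0.04  ]
ringBot [0.5787 0.1654 0.04  ]
ringTop [0.675  0.1681 0.04  ]
side hinge [0.6518 0.1326 0.047 ]
side post [0.7136 0.1471 0.056 ]
side nose [0.5944 0.1451 0.043 ]
hook th -0.21860110027668908 -12.524920442770377 T [0.6228 0.1348] res [[0.0012, 0.0006], [0.0015, -0.0003], [-0.0027, -0.0003]] entry [0.613 0.137]
hook th -0.2508292803199715 -14.371459140638205 T [0.6238 0.1395] res [[0.0008, 0.0001], [-0.001, -0.0001], [0.0001, 0.0001]] entry [0.6141 0.142 ]
eye tip top [ 0.5711223  -0.09835674  0.066     ] base [ 0.58435649 -0.17301657  0.066     ]
front L/R rim [ 0.64636536 -0.16579389  0.045     ] [ 0.51800367 -0.17726844  0.045     ]
```

```bash
cat >> h.py <<'E'
def plan(wps,claw,start=None):
    "wps: (x,y,z,yawdeg,n rows); rows of 0.1 mm / 1 mrad"
    s=get_state(); q=s["ee_rot"]; Rm=R.from_quat([*q[1:],q[0]]); p=np.array(s["position"]); m=Rm.as_matrix()
    yaw=np.arctan2(m[1,0],m[0,0]); print("at",p.round(4),"yaw",np.degrees(yaw).round(2),"tilt z",m[:,2].round(3),"grip",round(s["grip_width"],3),"t",round(s["time_s"],2))
    if start: p=np.array(start[:3]); yaw=np.radians(start[3])
    for x,y,z,yw,n in wps:
        dp=(np.array([x,y,z])-p)/n; dy=(np.radians(yw)-yaw)/n; rows=[]
        for i in range(n):
            T=np.array([[np.cos(yaw),np.sin(yaw),0],[np.sin(yaw),-np.cos(yaw),0],[0,0,-1]])
            d=T.T@dp*100; rows.append(",".join(f"{v:g}" for v in [0,0,round(-dy,3),*d.round(2)+0.,claw])); yaw+=dy; p=p+dp
        for k in range(0,n,8): print("["+", ".join(rows[k:k+8])+"]")
E
python3 - <<'E'
from h import *
for n in("jar","bottle"): pass
print("jar",ray("top",(386,281.5),.085),ray("side",(387,163),.085),"bottle",ray("top",(320.5,113),.14),"side",ray("side",(247.5,167),.14))
plan([(.606,.034,.16,64.6,16),(.606,.034,.019,64.6,5)],1)
E
```

```text
jar [ 0.39218093 -0.1939889   0.085     ] [ 0.39552465 -0.1896963   0.085     ] bottle [ 0.77804922 -0.04145546  0.14      ] side [ 0.77684707 -0.02850979  0.14      ]
at [ 0.2888 -0.5817  0.2229] yaw -63.59 tilt z [-0.001  0.001 -1.   ] grip 1.003 t 0.1
[0,0,-0.14,-2.56,-3.49,0.39,1, 0,0,-0.14,-2.05,-3.81,0.39,1, 0,0,-0.14,-1.5,-4.06,0.39,1, 0,0,-0.14,-0.92,-4.23,0.39,1, 0,0,-0.14,-0.32,-4.32,0.39,1, 0,0,-0.14,0.28,-4.32,0.39,1, 0,0,-0.14,0.88,-4.24,0.39,1, 0,0,-0.14,1.46,-4.07,0.39,1]
[0,0,-0.14,2.02,-3.83,0.39,1, 0,0,-0.14,2.53,-3.51,0.39,1, 0,0,-0.14,3,-3.13,0.39,1, 0,0,-0.14,3.4,-2.68,0.39,1, 0,0,-0.14,3.74,-2.18,0.39,1, 0,0,-0.14,4.01,-1.63,0.39,1, 0,0,-0.14,4.2,-1.06,0.39,1, 0,0,-0.14,4.3,-0.46,0.39,1]
[0,0,-0,0,0,2.82,1, 0,0,-0,0,0,2.82,1, 0,0,-0,0,0,2.82,1, 0,0,-0,0,0,2.82,1, 0,0,-0,0,0,2.82,1]
```

Emit:
{"name": "step_arm", "arguments": {"increments": [0,0,-0.14,-2.56,-3.49,0.39,1,0,0,-0.14,-2.05,-3.81,0.39,1,0,0,-0.14,-1.5,-4.06,0.39,1,0,0,-0.14,-0.92,-4.23,0.39,1,0,0,-0.14,-0.32,-4.32,0.39,1,0,0,-0.14,0.28,-4.32,0.39,1,0,0,-0.14,0.88,-4.24,0.39,1,0,0,-0.14,1.46,-4.07,0.39,1], "force": 25}}

```text
time_s: 1.1
position: [0.4478, -0.273, 0.1921]
ee_rot: [-0.0, 1.0, 0.007, -0.0]
contact_force: [0.6, -0.4, -0.3]
grip_width: 0.997
```

Emit:
{"name": "step_arm", "arguments": {"increments": [0,0,-0.14,2.02,-3.83,0.39,1,0,0,-0.14,2.53,-3.51,0.39,1,0,0,-0.14,3,-3.13,0.39,1,0,0,-0.14,3.4,-2.68,0.39,1,0,0,-0.14,3.74,-2.18,0.39,1,0,0,-0.14,4.01,-1.63,0.39,1,0,0,-0.14,4.2,-1.06,0.39,1,0,0,-0.14,4.3,-0.46,0.39,1]}}

```text
time_s: 2.1
position: [0.606, 0.0348, 0.1607]
ee_rot: [-0.0, 0.843, 0.537, -0.0]
contact_force: [0.3, -0.0, 0.1]
grip_width: 1.001
```

Emit:
{"name": "step_arm", "arguments": {"increments": [0,0,0,0,0,0,1,0,0,0,0,0,0,1]}}

```text
time_s: 2.35
position: [0.6052, 0.0329, 0.1607]
ee_rot: [0.0, 0.845, 0.535, -0.001]
contact_force: [-0.2, -1.1, -0.6]
grip_width: 0.997
```

Run:
```python
from h import *
plan([(.606,.034,.019,64.6,6)],1)
```

```text
at [0.6052 0.0329 0.1607] yaw 64.66 tilt z [-0.001 -0.001 -1.   ] grip 0.997 t 2.35
[0,0,0,0.02,0,2.36,1, 0,0,0,0.02,0,2.36,1, 0,0,0,0.02,0,2.36,1, 0,0,0,0.02,0,2.36,1, 0,0,0,0.02,0,2.36,1, 0,0,0,0.02,0,2.36,1]
```

Emit:
{"name": "step_arm", "arguments": {"increments": [0,0,0,0.02,0,2.36,1,0,0,0,0.02,0,2.36,1,0,0,0,0.02,0,2.36,1,0,0,0,0.02,0,2.36,1,0,0,0,0.02,0,2.36,1,0,0,0,0.02,0,2.36,1,0,0,0,0,0,0,1,0,0,0,0,0,0,0.3]}}

```text
time_s: 3.35
position: [0.6067, 0.0347, 0.0202]
ee_rot: [0.0, 0.845, 0.535, 0.0]
contact_force: [0.2, 0.4, -0.5]
grip_width: 0.912
```

Emit:
{"name": "step_arm", "arguments": {"increments": [0,0,0,0,0,0,0,0,0,0,0,0,0,0,0,0,0,0,0,0,0,0,0,0,0,0,0,0,0,0,0,0,0,0,0]}}

```text
time_s: 3.98
position: [0.6062, 0.0349, 0.0196]
ee_rot: [0.0, 0.845, 0.535, 0.0]
contact_force: [0.3, 0.7, 0.1]
grip_width: 0.341
```

Run:
```python
from h import *
plan([(.606,.034,.11,64.6,4),(.405,.156,.11,-2,8),(.405,.156,.032,-2,6)],0)
```

```text
at [0.6062 0.0349 0.0196] yaw 64.74 tilt z [ 0. -0. -1.] grip 0.341 t 3.98
[0,0,0.001,-0.02,0,-2.26,0, 0,0,0.001,-0.02,0,-2.26,0, 0,0,0.001,-0.02,0,-2.26,0, 0,0,0.001,-0.02,0,-2.26,0]
[0,0,0.145,0.3,-2.92,0,0, 0,0,0.145,-0.13,-2.94,0,0, 0,0,0.145,-0.55,-2.89,0,0, 0,0,0.145,-0.96,-2.78,0,0, 0,0,0.145,-1.35,-2.61,0,0, 0,0,0.145,-1.72,-2.38,0,0, 0,0,0.145,-2.05,-2.11,0,0, 0,0,0.145,-2.33,-1.79,0,0]
[0,0,-0,0,0,1.3,0, 0,0,-0,0,0,1.3,0, 0,0,-0,0,0,1.3,0, 0,0,-0,0,0,1.3,0, 0,0,-0,0,0,1.3,0, 0,0,-0,0,0,1.3,0]
```

Emit:
{"name": "step_arm", "arguments": {"increments": [0,0,0,0,0,0,0,0,0,0,0,0,-2.26,0,0,0,0,0,0,-2.26,0,0,0,0,0,0,-2.26,0,0,0,0,0,0,-2.26,0,0,0,0,0,0,0,0]}}

```text
time_s: 4.72
position: [0.6079, 0.0351, 0.1128]
ee_rot: [0.001, 0.845, 0.535, 0.002]
contact_force: [0.3, 0.2, 0.5]
grip_width: 0.003
```

Emit:
{"name": "step_arm", "arguments": {"increments": [0,0,0.145,0.3,-2.92,0,0,0,0,0.145,-0.13,-2.94,0,0,0,0,0.145,-0.55,-2.89,0,0,0,0,0.145,-0.96,-2.78,0,0,0,0,0.145,-1.35,-2.61,0,0,0,0,0.145,-1.72,-2.38,0,0,0,0,0.145,-2.05,-2.11,0,0,0,0,0.145,-2.33,-1.79,0,0]}}

```text
time_s: 5.72
position: [0.4035, 0.1564, 0.1098]
ee_rot: [0.0, 1.0, -0.017, -0.0]
contact_force: [0.3, 0.3, -0.4]
grip_width: 0.006
```

Emit:
{"name": "step_arm", "arguments": {"increments": [0,0,0,0,0,1.3,0,0,0,0,0,0,1.3,0,0,0,0,0,0,1.3,0,0,0,0,0,0,1.3,0]}}

```text
time_s: 6.22
position: [0.405, 0.1556, 0.0567]
ee_rot: [0.0, 1.0, -0.015, -0.0]
contact_force: [0.9, 0.0, -0.0]
grip_width: 0.001
```

Run:
```python
from h import *
plan([(.405,.156,.033,-2,2)],0); show("side","pics/s1.png",200,130,240,170,3)
```

```text
at [0.405  0.1556 0.0567] yaw -1.75 tilt z [-0.001 -0.    -1.   ] grip 0.001 t 6.22
[0,0,0.002,0,-0.02,1.19,0, 0,0,0.002,0,-0.02,1.19,0]
```

View pics/s1.png

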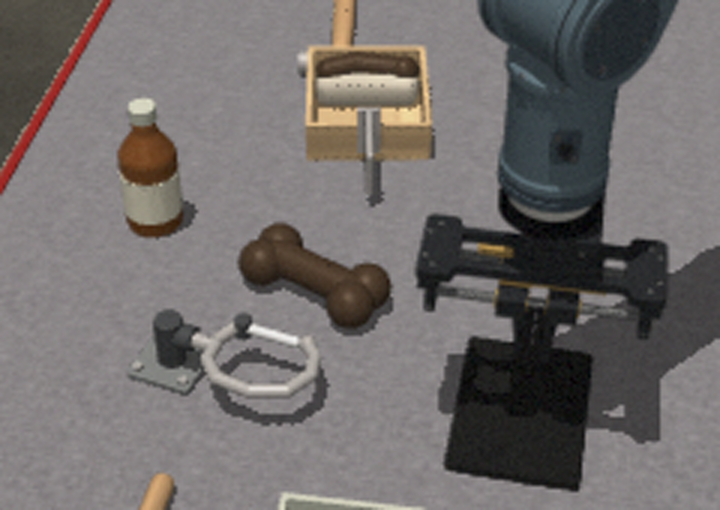

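The side view shows an empty gripper over the pad, with the bone still at about (305,222) in the full image. The grip didn't hold. I'll re-measure the bone from both views before trying again.

Run:
```python
from h import *
for n,w in(("top",(255,330,155,230)),("side",(270,340,195,245))):
    im=imaging.read_camera(n)[:,:,::-1]; V=cv2.cvtColor(im,cv2.COLOR_BGR2HSV); m=(V[...,2]<125)&(V[...,1]>60); k=np.zeros_like(m); x0,x1,y0,y1=w; k[y0:y1,x0:x1]=m[y0:y1,x0:x1]
    b,c=rect(k); M=cv2.moments(c); cen=(M['m10']/M['m00'],M['m01']/M['m00']); print(n,cen,b.round(1).tolist(),"mom",ray(n,cen,.022),"rect",ray(n,b.mean(0),.022),[ray(n,p,.022)[:2].round(3).tolist() for p in b])
plan([(.405,.156,.11,-2,3),(.606,.034,.11,64.6,8),(.606,.034,.018,64.6,6)],1)
```

```text
top (290.16739606126913, 194.0875273522976) [[266.79998779296875, 212.60000610351562], [290.3999938964844, 163.89999389648438], [313.70001220703125, 175.3000030517578], [290.20001220703125, 223.89999389648438]] mom [0.60492337 0.03460242 0.022     ] rect [0.60537307 0.03430426 0.022     ] [[0.558, 0.093], [0.682, 0.034], [0.653, -0.025], [0.529, 0.034]]
side (305.0043172006362, 221.25266984776184) [[277.3999938964844, 220.1999969482422], [287.79998779296875, 199.39999389648438], [332.20001220703125, 221.60000610351562], [321.79998779296875, 242.39999389648438]] mom [0.60561837 0.03737061 0.022     ] rect [0.60643595 0.03603326 0.022     ] [[0.682, 0.045], [0.672, -0.048], [0.531, 0.027], [0.547, 0.112]]
at [0.4043 0.1557 0.0571] yaw -1.72 tilt z [-0.002 -0.001 -1.   ] grip 0.009 t 6.38
[0,0,0.002,0.02,-0.01,-1.76,1, 0,0,0.002,0.02,-0.01,-1.76,1, 0,0,0.002,0.02,-0.01,-1.76,1]
[0,0,-0.145,2.56,1.44,0,1, 0,0,-0.145,2.33,1.79,0,1, 0,0,-0.145,2.05,2.11,0,1, 0,0,-0.145,1.72,2.38,0,1, 0,0,-0.145,1.35,2.61,0,1, 0,0,-0.145,0.96,2.78,0,1, 0,0,-0.145,0.55,2.89,0,1, 0,0,-0.145,0.13,2.94,0,1]
[0,0,-0,0,0,1.53,1, 0,0,-0,0,0,1.53,1, 0,0,-0,0,0,1.53,1, 0,0,-0,0,0,1.53,1, 0,0,-0,0,0,1.53,1, 0,0,-0,0,0,1.53,1]
```

Emit:
{"name": "step_arm", "arguments": {"increments": [0,0,0,0,0,-1.76,1,0,0,0,0,0,-1.76,1,0,0,0,0,0,-1.76,1], "force": 50}}

```text
time_s: 6.75
position: [0.405, 0.1562, 0.1117]
ee_rot: [-0.0, 1.0, -0.015, 0.0]
contact_force: [-0.5, 0.0, 0.9]
grip_width: 0.324
```

Emit:
{"name": "step_arm", "arguments": {"increments": [0,0,-0.145,2.56,1.44,0,1,0,0,-0.145,2.33,1.79,0,1,0,0,-0.145,2.05,2.11,0,1,0,0,-0.145,1.72,2.38,0,1,0,0,-0.145,1.35,2.61,0,1,0,0,-0.145,0.96,2.78,0,1,0,0,-0.145,0.55,2.89,0,1,0,0,-0.145,0.13,2.94,0,1]}}

```text
time_s: 7.75
position: [0.6073, 0.034, 0.1112]
ee_rot: [0.0, 0.843, 0.537, 0.0]
contact_force: [-0.7, 1.3, -0.5]
grip_width: 1.003
```

Emit:
{"name": "step_arm", "arguments": {"increments": [0,0,0,0,0,1.53,1,0,0,0,0,0,1.53,1,0,0,0,0,0,1.53,1,0,0,0,0,0,1.53,1,0,0,0,0,0,1.53,1,0,0,0,0,0,1.53,1]}}

```text
time_s: 8.5
position: [0.6061, 0.035, 0.018]
ee_rot: [-0.0, 0.845, 0.535, -0.0]
contact_force: [-0.2, -0.3, -0.9]
grip_width: 1.003
```

Emit:
{"name": "step_arm", "arguments": {"increments": [0,0,0,0,0,0,0,0,0,0,0,0,0,0,0,0,0,0,0,0,0,0,0,0,0,0,0,0,0,0,0,0,0,0,0,0,0,0,0,0,0,0]}}

```text
time_s: 9.25
position: [0.6063, 0.0349, 0.0191]
ee_rot: [0.0, 0.845, 0.535, 0.0]
contact_force: [0.0, -0.1, 0.8]
grip_width: 0.343
```

Emit:
{"name": "step_arm", "arguments": {"increments": [0,0,0,0,0,0,0,0,0,0,0,0,0,0]}}

```text
time_s: 9.5
position: [0.6065, 0.0347, 0.0205]
ee_rot: [0.0, 0.845, 0.535, -0.0]
contact_force: [-5.0, -1.8, 14.9]
grip_width: 0.225
```

Run:
```python
from h import *
plan([],1); show("side","pics/s2.png",240,130,140,120,5)
```

```text
at [0.6065 0.0347 0.0205] yaw 64.73 tilt z [ 0.    -0.001 -1.   ] grip 0.225 t 9.5
```

View pics/s2.png

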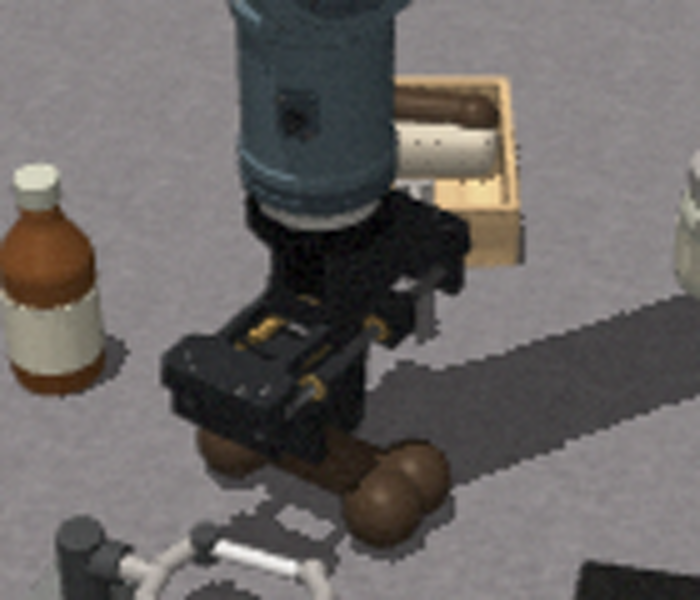

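Run:
```python
from h import *
print(r.tcp_to_tips, [a for a in dir(r) if a[0]!='_']); s=get_state(); print(s)
```

```text
0.011 ['PlanningError', 'tcp_to_tips']
{'time_s': 9.55, 'joint_pos': array([ 0.2386617 ,  0.80590598, -0.52294704,  1.73956185,  0.55917062,
        0.74916351,  0.55906027]), 'qvel': array([-0.00036682, -0.0008822 , -0.00196925,  0.00249009,  0.00149058,
       -0.00174366, -0.00021103]), 'joint_torque': array([-8.66206381e-01, -5.17074680e+01, -7.82341361e+00, -1.59929019e+01,
        2.85961423e-01, -1.64180640e+00,  2.37278600e-02]), 'position': array([0.60648154, 0.03478756, 0.02059121]), 'ee_rot': array([ 4.92295351e-04,  8.44630656e-01,  5.35349223e-01, -1.48989040e-04]), 'contact_force': array([-5.81689164, -2.01601894, 15.06656091]), 'moment': array([-0.28491725,  0.99332562, -0.00550655]), 'grip_width': 0.2210192398829345}
```

Emit:
{"name": "step_arm", "arguments": {"increments": [0,0,0,0,0,0,0,0,0,0,0,0,0,0]}}

```text
time_s: 9.8
position: [0.6075, 0.0345, 0.0234]
ee_rot: [0.002, 0.845, 0.535, 0.0]
contact_force: [-14.6, -6.2, 61.4]
grip_width: 0.124
```

Emit:
{"name": "step_arm", "arguments": {"increments": [0,0,0,0,0,0,1,0,0,0,0,0,0,1,0,0,0,0,0,0,1,0,0,0,0,0,0,1,0,0,0,0,0,0,1,0,0,0,0,0,0,1,0,0,0,0,0,0,1,0,0,0,0,0,0,1], "force": 20}}

```text
time_s: 10.8
position: [0.6062, 0.0348, 0.0189]
ee_rot: [-0.0, 0.845, 0.535, -0.0]
contact_force: [-0.1, 0.0, 0.4]
grip_width: 0.992
```

Run:
```python
from h import *
print("s1 tip proj",proj("side",[.405,.1556,.0457]),"tcp",proj("side",[.405,.1556,.0567]))
im=imaging.read_camera("side")[:,:,::-1].copy(); p=get_state()["position"];print(p)
crop=cv2.resize(im[180:255,250:370],None,fx=6,fy=6,interpolation=2)
for s in(-.044,.044):
  for z in(.0,.011):
    u=proj("side",[p[0]+s*.427,p[1]+s*.904,p[2]-z]); print(s,z,u); cv2.circle(crop,tuple(int(v) for v in (u-[250,180])*6),4,(0,255,0) if z else (0,0,255),1)
t=imaging.read_camera("top")[:,:,::-1]
cv2.imwrite("pics/c3.png",crop)
```

```text
s1 tip proj [375.99160256 254.54996399] tcp [376.36577739 251.44750886]
[0.60622619 0.03487057 0.01895396]
-0.044 0.0 [313.99157995 212.83550016]
-0.044 0.011 [314.00403285 215.74032568]
0.044 0.0 [295.52927353 230.44768141]
0.044 0.011 [295.6467689 233.3851596]
```

View pics/c3.png

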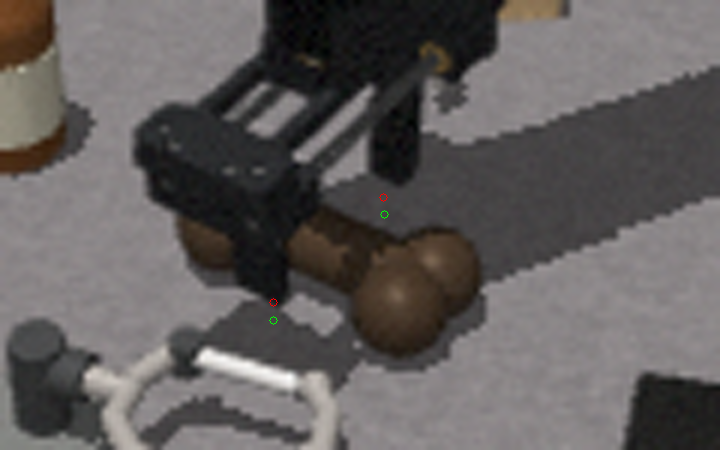

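The close-up shows the open fingertips at about (262,303) and (400,185). The calibration puts them at (273,320) and (384,214), so the real tips sit higher than the nominal 11 mm offset says. I'll find the bench with a guarded descent.

Emit:
{"name": "step_arm", "arguments": {"increments": [0,0,0,0,0,0.3,1,0,0,0,0,0,0.3,1,0,0,0,0,0,0,1]}}

```text
time_s: 11.28
position: [0.6059, 0.0348, 0.0126]
ee_rot: [-0.0, 0.845, 0.535, -0.0]
contact_force: [0.3, 0.5, -0.4]
grip_width: 1.001
```

Emit:
{"name": "step_arm", "arguments": {"increments": [0,0,0,0,0,0.3,1,0,0,0,0,0,0,1]}}

```text
time_s: 11.52
position: [0.606, 0.0348, 0.0097]
ee_rot: [-0.0, 0.845, 0.535, -0.0]
contact_force: [-0.5, -0.2, 0.7]
grip_width: 0.999
```

Emit:
{"name": "step_arm", "arguments": {"increments": [0,0,0,0,0,0.3,1,0,0,0,0,0,0,1]}}

```text
time_s: 11.78
position: [0.606, 0.0348, 0.0067]
ee_rot: [-0.0, 0.845, 0.535, -0.0]
contact_force: [0.3, -0.9, 0.2]
grip_width: 1.0
```

Emit:
{"name": "step_arm", "arguments": {"increments": [0,0,0,0,0,0.3,1,0,0,0,0,0,0,1]}}

```text
time_s: 12.02
position: [0.606, 0.0348, 0.0037]
ee_rot: [-0.0, 0.845, 0.535, -0.0]
contact_force: [-0.2, 0.1, -0.3]
grip_width: 1.0
```

Emit:
{"name": "step_arm", "arguments": {"increments": [0,0,0,0,0,0.3,1,0,0,0,0,0,0,1]}}

```text
time_s: 12.28
position: [0.606, 0.0348, 0.0007]
ee_rot: [-0.0, 0.845, 0.535, -0.0]
contact_force: [0.4, 0.1, -0.8]
grip_width: 1.0
```

Emit:
{"name": "step_arm", "arguments": {"increments": [0,0,0,0,0,0.3,1,0,0,0,0,0,0,1]}}

```text
time_s: 12.52
position: [0.606, 0.0348, -0.0023]
ee_rot: [-0.0, 0.845, 0.535, -0.0]
contact_force: [-1.0, -1.1, -0.0]
grip_width: 1.003
```

Emit:
{"name": "step_arm", "arguments": {"increments": [0,0,0,0,0,0,0,0,0,0,0,0,0,0,0,0,0,0,0,0,0,0,0,0,0,0,0,0,0,0,0,0,0,0,0,0,0,0,0,0,0,0], "force": 25}}

```text
time_s: 13.28
position: [0.6063, 0.0349, -0.002]
ee_rot: [0.0, 0.845, 0.535, 0.0]
contact_force: [-0.5, -0.3, -0.1]
grip_width: 0.379
```

Emit:
{"name": "step_arm", "arguments": {"increments": [0,0,0,0,0,0,0,0,0,0,0,0,0,0,0,0,0,0,0,0,0]}}

```text
time_s: 13.65
position: [0.6062, 0.0349, -0.002]
ee_rot: [-0.0, 0.845, 0.535, -0.0]
contact_force: [-0.7, -0.5, -0.1]
grip_width: 0.379
```

Firm this time: the jaws hold 33 mm, which matches the shaft.

Emit:
{"name": "step_arm", "arguments": {"increments": [0,0,0,0,0,-2,0,0,0,0,0,0,-2,0,0,0,0,0,0,-2,0,0,0,0,0,0,-2,0,0,0,0,0,0,0,0]}}

```text
time_s: 14.28
position: [0.6077, 0.0351, 0.0802]
ee_rot: [0.001, 0.845, 0.535, 0.002]
contact_force: [0.1, -0.5, -2.7]
grip_width: 0.375
```

Run:
```python
from h import *
plan([(.405,.156,.078,-2,10),(.405,.156,.0115,-2,6)],0)
```

```text
at [0.6077 0.0351 0.0802] yaw 64.73 tilt z [ 0.004  0.    -1.   ] grip 0.375 t 14.28
[0,0,0.116,0.23,-2.35,0.02,0, 0,0,0.116,-0.05,-2.36,0.02,0, 0,0,0.116,-0.32,-2.34,0.02,0, 0,0,0.116,-0.59,-2.29,0.02,0, 0,0,0.116,-0.85,-2.2,0.02,0, 0,0,0.116,-1.1,-2.09,0.02,0, 0,0,0.116,-1.34,-1.95,0.02,0, 0,0,0.116,-1.55,-1.78,0.02,0]
[0,0,0.116,-1.75,-1.58,0.02,0, 0,0,0.116,-1.92,-1.37,0.02,0]
[0,0,0,0,0,1.11,0, 0,0,0,0,0,1.11,0, 0,0,0,0,0,1.11,0, 0,0,0,0,0,1.11,0, 0,0,0,0,0,1.11,0, 0,0,0,0,0,1.11,0]
```

The wrist now carries −2.7 N, so the bone is held.

Emit:
{"name": "step_arm", "arguments": {"increments": [0,0,0.116,0.23,-2.35,0,0,0,0,0.116,-0.05,-2.36,0,0,0,0,0.116,-0.32,-2.34,0,0,0,0,0.116,-0.59,-2.29,0,0,0,0,0.116,-0.85,-2.2,0,0,0,0,0.116,-1.1,-2.09,0,0,0,0,0.116,-1.34,-1.95,0,0,0,0,0.116,-1.55,-1.78,0,0]}}

```text
time_s: 15.28
position: [0.4427, 0.1317, 0.0777]
ee_rot: [0.0, 0.995, 0.099, -0.0]
contact_force: [0.0, -1.0, -2.2]
grip_width: 0.38
```

Emit:
{"name": "step_arm", "arguments": {"increments": [0,0,0.116,-1.75,-1.58,0,0,0,0,0.116,-1.92,-1.37,0,0,0,0,0,0,0,1.5,0,0,0,0,0,0,1.5,0,0,0,0,0,0,1.5,0,0,0,0,0,0,1.2,0,0,0,0,0,0,0.5,0,0,0,0,0,0,0,0]}}

```text
time_s: 16.27
position: [0.4031, 0.1553, 0.0157]
ee_rot: [0.0, 1.0, -0.015, -0.0]
contact_force: [0.5, -0.8, -2.2]
grip_width: 0.378
```

Emit:
{"name": "step_arm", "arguments": {"increments": [0,0,0,0,0,0.3,0,0,0,0,0,0,0.2,0,0,0,0,0,0,0,0]}}

```text
time_s: 16.65
position: [0.4032, 0.1554, 0.0111]
ee_rot: [-0.0, 1.0, -0.015, 0.0]
contact_force: [0.4, 0.4, -2.0]
grip_width: 0.377
```

Emit:
{"name": "step_arm", "arguments": {"increments": [0,0,0,0,0,0,1,0,0,0,0,0,0,1,0,0,0,0,0,0,1,0,0,0,0,0,0,1,0,0,0,0,0,0,1,0,0,0,0,0,-3,1,0,0,0,0,0,-4,1,0,0,0,0,0,-4,1]}}

```text
time_s: 17.65
position: [0.4029, 0.1553, 0.1221]
ee_rot: [0.0, 1.0, -0.015, -0.0]
contact_force: [0.9, 1.1, 0.0]
grip_width: 1.001
```

Run:
```python
from h import *
# tray (0.597,-0.248), yaw 10; grip near wall at tray (-.062,.034)
c=np.array([.597,-.248]);a=np.radians(10);M=np.array([[np.cos(a),-np.sin(a)],[np.sin(a),np.cos(a)]])
print(c+M@[-.062,.04], c+M@[.062,.04],c+M@[-.062-.094,.04])
plan([],1)
```

```text
[ 0.52899599 -0.21937388] [ 0.65111215 -0.1978415 ] [ 0.43642406 -0.23569681]
at [0.4029 0.1553 0.1221] yaw -1.71 tilt z [-0.001 -0.    -1.   ] grip 1.001 t 17.65
```

Run:
```python
from h import *
plan([(.529,-.219,.115,10,8),(.529,-.219,.012,10,6)],1)
im=imaging.read_camera("top")[:,:,::-1]; V=cv2.cvtColor(im,cv2.COLOR_BGR2HSV); m=(V[...,1]>70)&(V[...,2]>120); k=np.zeros_like(m); k[150:240,355:437]=m[150:240,355:437]; b,c=rect(k); P=np.array([ray("top",p,.045)[:2] for p in b]); print(P.round(4).tolist(),P.mean(0))
```

```text
at [0.4029 0.1553 0.1221] yaw -1.71 tilt z [-0.001 -0.    -1.   ] grip 1.001 t 17.65
[0,0,-0.026,1.72,4.63,0.09,1, 0,0,-0.026,1.6,4.67,0.09,1, 0,0,-0.026,1.48,4.71,0.09,1, 0,0,-0.026,1.36,4.75,0.09,1, 0,0,-0.026,1.23,4.78,0.09,1, 0,0,-0.026,1.11,4.81,0.09,1, 0,0,-0.026,0.99,4.84,0.09,1, 0,0,-0.026,0.86,4.86,0.09,1]
[0,0,-0,0,0,1.72,1, 0,0,-0,0,0,1.72,1, 0,0,-0,0,0,1.72,1, 0,0,-0,0,0,1.72,1, 0,0,-0,0,0,1.72,1, 0,0,-0,0,0,1.72,1]
[[0.65, -0.1593], [0.6763, -0.3147], [0.544, -0.3334], [0.5182, -0.1797]] [ 0.59712776 -0.24677292]
```

Emit:
{"name": "step_arm", "arguments": {"increments": [0,0,-0.026,1.72,4.63,0,1,0,0,-0.026,1.6,4.67,0,1,0,0,-0.026,1.48,4.71,0,1,0,0,-0.026,1.36,4.75,0,1,0,0,-0.026,1.23,4.78,0,1,0,0,-0.026,1.11,4.81,0,1,0,0,-0.026,0.99,4.84,0,1,0,0,-0.026,0.86,4.86,0,1]}}

```text
time_s: 18.7
position: [0.5301, -0.2203, 0.1207]
ee_rot: [-0.0, 0.996, 0.089, -0.0]
contact_force: [0.3, 0.3, 0.3]
grip_width: 1.003
```

Emit:
{"name": "step_arm", "arguments": {"increments": [0,0,0,0,0,0,1,0,0,0,0,0,2.8,1,0,0,0,0,0,2.8,1,0,0,0,0,0,2.8,1,0,0,0,0,0,0,1]}}

```text
time_s: 19.32
position: [0.528, -0.2169, 0.0352]
ee_rot: [-0.001, 0.996, 0.089, -0.002]
contact_force: [-0.7, -0.1, -0.0]
grip_width: 1.0
```

Run:
```python
from h import *
plan([(.529,-.219,.012,10,2)],1); show("side","pics/s4.png",240,120,200,150,4)
print([proj("side",p) for p in ([.597,-.248,0],[.403,.155,.036])])
```

```text
at [ 0.528  -0.2169  0.0352] yaw 10.27 tilt z [-0.004  0.002 -1.   ] grip 1.0 t 19.32
[0,0,0.002,0.03,0.11,1.16,1, 0,0,0.002,0.03,0.11,1.16,1]
[array([323.26121068, 168.65240164]), array([376.48484839, 257.17329999])]
```

View pics/s4.png

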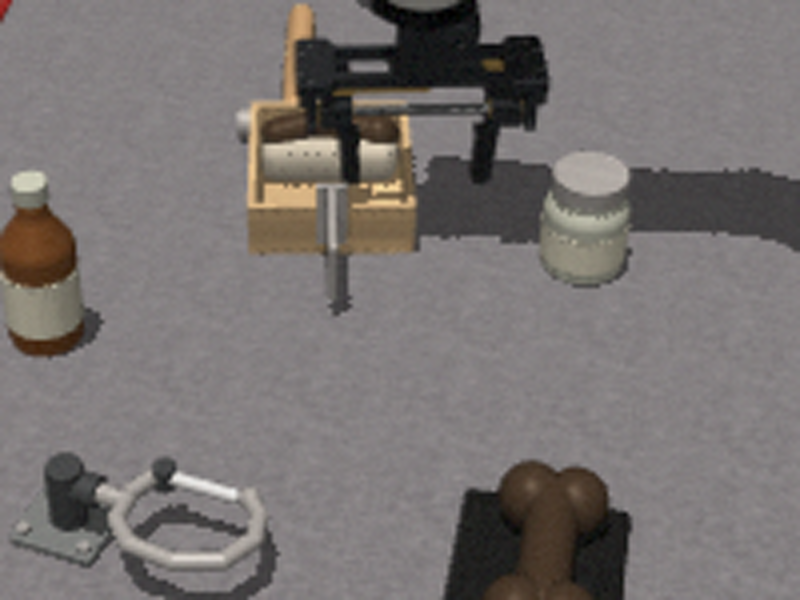

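The picture (pics/s4.png, crop coordinates) shows the bone lying along the pad. The open fingers at (350,165) and (483,165) straddle the tray's near wall at x of about 410, and clear the jar at (585,215). Next I'll descend and grip the wall.

Emit:
{"name": "step_arm", "arguments": {"increments": [0,0,0,0,0,1.2,1,0,0,0,0,0,1.2,1,0,0,0,0,0,0,1]}}

```text
time_s: 19.75
position: [0.5292, -0.2185, 0.0122]
ee_rot: [-0.0, 0.996, 0.089, -0.001]
contact_force: [0.2, 0.3, -0.3]
grip_width: 1.0
```

Emit:
{"name": "step_arm", "arguments": {"increments": [0,0,0,0,0,0,0,0,0,0,0,0,0,0,0,0,0,0,0,0,0,0,0,0,0,0,0,0,0,0,0,0,0,0,0,0,0,0,0,0,0,0,0,0,0,0,0,0,0], "force": 20}}

```text
time_s: 20.62
position: [0.5299, -0.2187, 0.013]
ee_rot: [-0.0, 0.996, 0.089, -0.0]
contact_force: [0.7, 0.2, 0.2]
grip_width: 0.232
```

Emit:
{"name": "step_arm", "arguments": {"increments": [0,0,0,0,0,0,0,0,0,0,0,0,0,0,0,0,0,0,0,0,0,0,0,0,0,0,0,0,0,0,0,0,0,0,0]}}

```text
time_s: 21.25
position: [0.5302, -0.2188, 0.0131]
ee_rot: [0.0, 0.996, 0.089, 0.0]
contact_force: [1.5, -0.7, -1.1]
grip_width: 0.064
```

Wall gripped (5.6 mm against 6 mm thick). I'll move forward past the jar before turning.

Run:
```python
from h import *
plan([(.54,-.08,.0125,10,7),(.517,0,.0125,-13.3,8)],0)
```

```text
at [ 0.5302 -0.2188  0.0131] yaw 10.2 tilt z [ 0. -0. -1.] grip 0.064 t 21.25
[0,0,0,0.49,-1.93,0.01,0, 0,0,0,0.49,-1.93,0.01,0, 0,0,0,0.49,-1.93,0.01,0, 0,0,0,0.49,-1.93,0.01,0, 0,0,0,0.49,-1.93,0.01,0, 0,0,0,0.48,-1.93,0.01,0, 0,0,0,0.48,-1.93,0.01,0]
[0,0,0.051,-0.11,-1.03,0,0, 0,0,0.051,-0.16,-1.03,0,0, 0,0,0.051,-0.21,-1.02,0,0, 0,0,0.051,-0.27,-1.01,0,0, 0,0,0.051,-0.32,-0.99,0,0, 0,0,0.051,-0.37,-0.97,0,0, 0,0,0.051,-0.42,-0.95,0,0, 0,0,0.051,-0.46,-0.93,0,0]
```

Emit:
{"name": "step_arm", "arguments": {"increments": [0,0,0,0,0,0,0,0,0,0,0.49,-1.93,0,0,0,0,0,0.49,-1.93,0,0,0,0,0,0.49,-1.93,0,0,0,0,0,0.49,-1.93,0,0,0,0,0,0.49,-1.93,0,0,0,0,0,0.48,-1.93,0,0,0,0,0,0.48,-1.93,0,0], "force": 40}}

```text
time_s: 22.25
position: [0.5395, -0.0784, 0.0131]
ee_rot: [0.0, 0.996, 0.089, -0.0]
contact_force: [-0.2, -4.6, 2.8]
grip_width: 0.067
```

Emit:
{"name": "step_arm", "arguments": {"increments": [0,0,0.051,-0.11,-1.03,0,0,0,0,0.051,-0.16,-1.03,0,0,0,0,0.051,-0.21,-1.02,0,0,0,0,0.051,-0.27,-1.01,0,0,0,0,0.051,-0.32,-0.99,0,0,0,0,0.051,-0.37,-0.97,0,0,0,0,0.051,-0.42,-0.95,0,0,0,0,0.051,-0.46,-0.93,0,0]}}

```text
time_s: 23.25
position: [0.5166, 0.0019, 0.0131]
ee_rot: [-0.0, 0.993, -0.115, 0.001]
contact_force: [3.3, -2.7, 0.3]
grip_width: 0.063
```

Emit:
{"name": "step_arm", "arguments": {"increments": [0,0,0,0,0,0,0,0,0,0,0,0,0,0]}}

```text
time_s: 23.5
position: [0.5157, 0.0026, 0.013]
ee_rot: [-0.001, 0.994, -0.113, -0.001]
contact_force: [-2.1, 5.0, 4.8]
grip_width: 0.068
```

Run:
```python
from h import *
plan([],0); show("top","pics/t5.png",215,135,130,100,6)
for p in([.602,.0903,.066],[.6135,.139,.04],[.6135-.046,.139+.011,0]): print(((proj("top",p)-[215,135])*6).round())
```

```text
at [0.5157 0.0026 0.013 ] yaw -12.98 tilt z [-0.001  0.002 -1.   ] grip 0.068 t 23.5
[307. 350.]
[197. 330.]
[186. 447.]
```

View pics/t5.png

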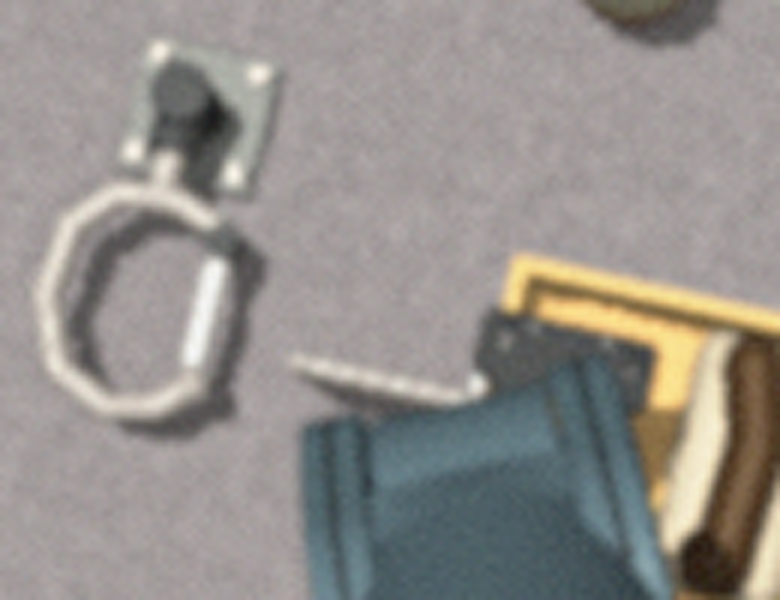

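Run:
```python
from h import *
f=lambda x,y:(215+(x+.5)/6-.5,135+(y+.5)/6-.5)
g=lambda x,y,z:ray("top",f(x,y),z)[:2]
def ang(a,b): d=b-a; return np.degrees(np.arctan2(d[1],d[0]))
tip=g(292,360,.066); root=g(475,388,.066); print("tip",tip,"root",root,"eye yaw",ang(root,tip)-90)
a=g(515,258,.045);b=g(779,328,.045);print("far front corner",a,"wall yaw",ang(b,a)-90)
print("gate yaw",ang(g(194,360,.043),g(216,262,.043)), "entry",g(201,333,.043))
M=lambda d:np.array([[np.cos(d),-np.sin(d)],[np.sin(d),np.cos(d)]])
t=np.radians(-13); c=a-M(t)@[.065,.075]; print("bar from corner",c+M(t)@[0,.150],"bar from tip",tip-M(t)@[0,.004], "bar from grip",np.array([.5157,.0026])+M(t)@[.062,.1074])
```

```text
tip [0.59900482 0.09718498] root [0.58747702 0.02308976] eye yaw -8.84323406943922
far front corner [0.64367287 0.00777802] wall yaw -15.083769673868076
gate yaw -11.88633591206382 entry [0.61284043 0.13803024]
bar from corner [0.59721014 0.09547759] bar from tip [0.59810502 0.0932875 ] bar from grip [0.60027069 0.09330038]
```

The picture (pics/t5.png, crop coordinates) shows the eye tip at (292,360), about 47 mm short of the gate, whose line runs (215,265)–(195,362). Both lie within about 2 degrees of −13. I'll shift 3 mm sideways and push.

Emit:
{"name": "step_arm", "arguments": {"increments": [0,0,0,0.15,-1,0,0,0,0,0,0.15,-1,0,0,0,0,0,0,-1,0,0,0,0,0,0,-1,0,0,0,0,0,0,-1,0,0]}}

```text
time_s: 24.18
position: [0.5298, 0.0445, 0.013]
ee_rot: [0.002, 0.993, -0.116, -0.001]
contact_force: [-3.5, -10.5, 9.9]
grip_width: 0.066
```

Emit:
{"name": "step_arm", "arguments": {"increments": [0,0,0,0,-0.7,0,0,0,0,0,0,-0.7,0,0,0,0,0,0,-0.7,0,0]}}

```text
time_s: 24.55
position: [0.5341, 0.062, 0.013]
ee_rot: [0.004, 0.993, -0.117, -0.001]
contact_force: [-4.2, -14.6, 12.0]
grip_width: 0.066
```

Emit:
{"name": "step_arm", "arguments": {"increments": [0,0,0,0,-0.7,0,0,0,0,0,0,-0.7,0,0,0,0,0,0,0,0,0]}}

```text
time_s: 24.92
position: [0.5372, 0.0772, 0.013]
ee_rot: [0.003, 0.993, -0.117, -0.001]
contact_force: [-4.6, -10.2, 12.5]
grip_width: 0.066
```

Run:
```python
from h import *
plan([],0); print(get_state()["contact_force"]); show("top","pics/t6.png",215,135,130,100,6)
```

```text
at [0.5372 0.0772 0.013 ] yaw -13.38 tilt z [-0.004 -0.006 -1.   ] grip 0.066 t 24.93
[ -4.64710507 -10.20567469  12.46647462]
```

View pics/t6.png

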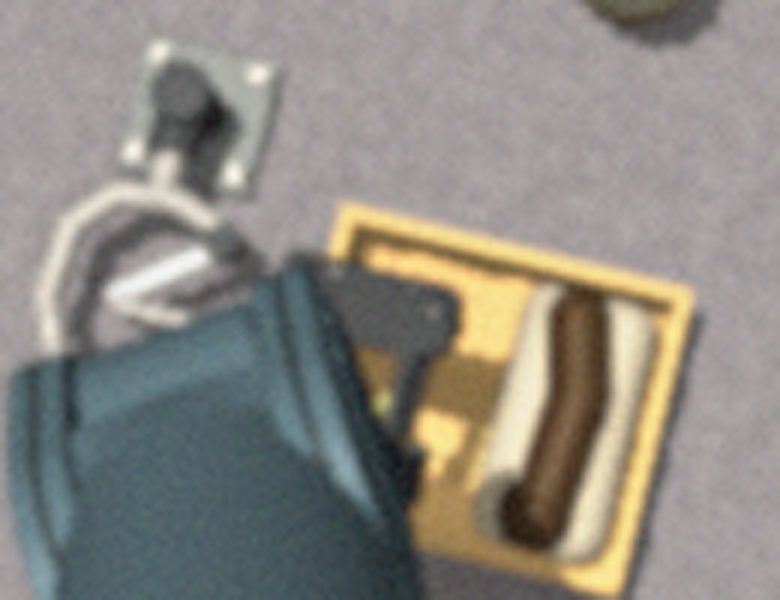

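The gate is swung about 50° inward, with the eye tip at (110,297) near the gate's free end. Pushing on.

Emit:
{"name": "step_arm", "arguments": {"increments": [0,0,0,0,-0.6,0,0,0,0,0,0,-0.5,0,0,0,0,0,0,-0.4,0,0,0,0,0,0,0,0,0]}}

```text
time_s: 25.48
position: [0.5418, 0.0949, 0.0131]
ee_rot: [0.001, 0.993, -0.115, -0.0]
contact_force: [-0.0, -3.3, 6.2]
grip_width: 0.065
```

Run:
```python
from h import *
plan([],0); show("top","pics/t7.png",215,145,80,60,8)
```

```text
at [0.5418 0.0949 0.0131] yaw -13.25 tilt z [-0.001 -0.002 -1.   ] grip 0.065 t 25.48
```

View pics/t7.png

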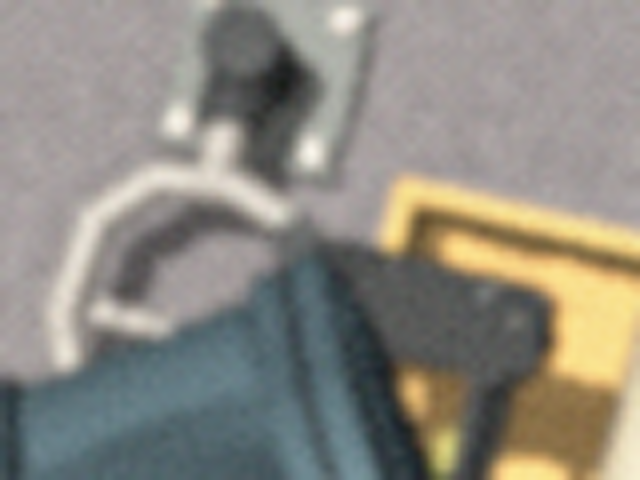

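The gate is no longer swung in, the eye tip is near the hook's back at (95,310), and the push force has dropped. Releasing now.

Emit:
{"name": "step_arm", "arguments": {"increments": [0,0,0,0,0,0,0.5,0,0,0,0,0,0,0.5,0,0,0,0,0,0,0.5,0,0,0,0,0,0,0.5,0,0,0,0,0,0,0.5,0,0,0,0,0,0,0.5]}}

```text
time_s: 26.28
position: [0.542, 0.0968, 0.013]
ee_rot: [0.0, 0.993, -0.115, -0.0]
contact_force: [0.3, -0.2, 0.3]
grip_width: 0.497
```

Emit:
{"name": "step_arm", "arguments": {"increments": [0,0,0,0,0,-2,0.5,0,0,0,0,0,-3,0.5,0,0,0,0,0,-4,0.5,0,0,0,0,0,-4,0.5,0,0,0,0,4,-2,0.5,0,0,0,0,5,0,0.5,0,0,0,0,5,0,0.5,0,0,0,0,5,0,0.5]}}

```text
time_s: 27.28
position: [0.4985, -0.0897, 0.1646]
ee_rot: [0.0, 0.993, -0.115, 0.001]
contact_force: [1.1, -0.7, -1.3]
grip_width: 0.503
```

Emit:
{"name": "step_arm", "arguments": {"increments": [0,0,0,0,5,0,0.5,0,0,0,0,0,0,0.5,0,0,0,0,0,0,0.5,0,0,0,0,0,0,0.5]}}

```text
time_s: 27.78
position: [0.4878, -0.1353, 0.1635]
ee_rot: [-0.0, 0.994, -0.113, 0.0]
contact_force: [-1.1, -0.4, 0.4]
grip_width: 0.498
```

Run:
```python
from h import *
plan([],0)
a=cv2.resize(imaging.read_camera("top")[145:245,205:335,::-1],None,fx=3,fy=3,interpolation=2); b=cv2.resize(imaging.read_camera("side")[190:290,240:370,::-1],None,fx=3,fy=3,interpolation=2); cv2.imwrite("pics/f.png",np.hstack([a,b]))
```

```text
at [ 0.4878 -0.1353  0.1635] yaw -13.03 tilt z [ 0.001  0.001 -1.   ] grip 0.498 t 27.77
```

View pics/f.png

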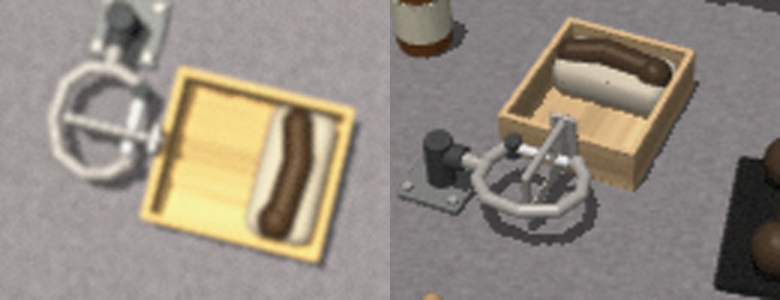

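The final picture shows the gate closed across the eye at top-view (137,120). The eye's end bar is near the hook's back at (68,120), the tray is flat on the bench and the bone is on the pad. I'll run a numeric check and hand in.

Run:
```python
from h import *
tip=ray("top",(205+64/3,145+119/3),.066)[:2]; th=np.radians(-12.8); u=np.array([np.cos(th),np.sin(th)]);v=np.array([-u[1],u[0]]); T=np.array([.6135,.138])+.01*u
print("bar in hook",(tip-T)@u,(tip-T)@v-.004)
im=imaging.read_camera("top")[:,:,::-1];V=cv2.cvtColor(im,cv2.COLOR_BGR2HSV);m=(V[...,1]>60)&(V[...,2]<130)&(V[...,2]>25);k=np.zeros_like(m);k[235:310,205:280]=m[235:310,205:280];b,c=rect(k);print("bone",ray("top",b.mean(0),.034),cv2.contourArea(c),"pad .4066 .1559")
order.sign_off()
```

```text
bar in hook -0.011211214950409583 0.04624316189743033
bone [0.40043965 0.15373955 0.034     ] 1222.5 pad .4066 .1559
the job is handed in; nothing more can be done
```

I put the limb bone on the rubber pad, then slid the tray into the hook until the gate snapped shut behind its eye. I handed the job in at about 28 s, and the hand-in gives no verdict.

**Last checks:**
- **Bone:** it lies about 6 mm from the pad's centre and is let go.
- **Eye:** the end bar is at about x −11, y +46 mm in the hook's frame, inside the required range.
- **Gate and tray:** in the last picture the gate looks closed across the eye and the tray stands flat. I judged both by eye and did not measure the gate angle or the tilt.
- **Bottle, jar, hammer and brush:** I never touched them on purpose. They stayed put in the views I had, but I did not measure them at the end.
- **Gripper:** it is open and clear of everything.

**What went wrong on the way:** the first two grasps of the bone failed. The real fingertips sit roughly 22 mm higher than the stated tool offset suggests, so the fingers slid over the top of the shaft. The second try pressed at about 61 N on the wrist, under the 120 N limit. I went about 2 cm lower and the third grasp held.

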